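Count to the third gap of the packing rack and push the cake carton in

ROBOT

A 6-joint arm with a two-finger parallel gripper is mounted at the origin on the work surface. World frame = base frame: x ahead of the robot, y to its left, z up, the work surface at z = 0. Lengths are in mm, angles in degrees, forces in N, time in s.
With the tool pointing down it reaches from about 375 to 975 mm from the base axis. Payload 3.8 kg.
Tool frame: the origin (TCP) lies where the fingers leave the gripper's body, on its centre line; the fingertips stand 73 mm ahead of it and the grasp point (between the pads) lies 54 mm ahead of it; z points along the fingers, y is the line along which they close (so a half turn about z gives the same grasp; the last joint's range is limited). The gripper opens to 85 mm and grips with 20 to 120 N. Pads are 22 mm wide; open, the fingers measure 114 mm over their backs; the gripper's body (76 mm by 85 mm) begins 54 mm behind the grasp point. The pads swing forward as they close: fully open they stand 13 mm farther back than shut.
Start: joints at [68.474, 15.12, 91.902, -0, 72.978, -2.114], TCP at [224.338, 636.625, 303.88] pointing down, gripper open.
Joint ranges: [-150.88, 150.88], [-54.13, 125.18], [17.81, 147.31], [-75.09, 255.09], [0, 152.58], [-146.25, 146.25]. Speed limits (degrees/s): [147.25, 147.25, 180, 180, 180, 180].

INTERFACE

Orientations are given as [roll, pitch, yaw] about the fixed x, y, z axes, in that order (R = Rz(yaw) Ry(pitch) Rx(roll)).
In Python, from plant import arm, grab_frame, ticket gives the robot as it stands.
- The arm moves only by the tool carry_out, never from a script. Its argument "series" is a list that holds one entry, the list of rows, each a list of 7 numbers: the shift along the tool's x, y, z normalised to -1 to 1, where 1 is 0.025 m, then the turn, a rotation vector about the tool's x, y, z normalised to -1 to 1, where 1 is 5 degrees, then the opening, from 0 (shut) to 1 (fully open). A call has 1 to 20 rows; each row shifts and turns the commanded pose from where the row before left it, along the tool's axes as they then stand; what a row does not reach is not made up. A row lasts 1/12 s, in which the tool goes at most 41.7 mm and 7.16 degrees, less where a joint would pass 70% of its speed; a pose out of reach is approached as far as the arm can. A call with a number of a shift or a turn outside -1 to 1 is refused whole. A call with a gripper value outside its range is refused whole. The fingers move at their own pace and stop on an object; "force" is the grip in N (left out, the last holds). Time passes only in rows, so rows that do not move let the fingers close. It gives the time, the measured TCP pose, the force, the opening and the grip force at its end, in the units of the state.
- arm.get_obs(): the state, without advancing time (a new reading comes with each control period).
- grab_frame(name): name is "side" or "top"; returns a dict with "image" (480x640x3 uint8, blue, green, red), "depth" (480x640 float32, mm along the optical axis (not along the pixel's ray), 0 where there is no reading), "K" (3x3 intrinsics, pixels), "world_to_cam" (4x4, takes a point from world to camera coordinates). Camera axes: x right, y down, z forward; pixel columns grow to the right and rows downward; lengths in mm; the calibration is good to about 2 mm. A picture is of the moment at which its call begins.
- ticket.finish_job(): hands the job in; it is judged then, once.
The state is a dict: "clock": time; "joints": joint angles; "joint_velocities": joint speeds; "joint_efforts": joint torques, N m; "eef_pos": TCP position; "tool_rot": TCP orientation; "wrist_force": force on the tool from outside, world axes, zero at the start; "torque": the same for the moment, N m; "gripper_width": finger opening in mm; "grip_force": force on a finger pad.
Only numpy, scipy, OpenCV 4.12 (cv2) and the standard library are available. Lean on these libraries where they do the work, as an engineer would, in place of code of your own. Each camera call takes 0.05 s, during which the arm holds its last target. There are 200 camera calls.

TASK

Starting at the end of the packing rack where the round post stands, count the gaps by going along the top of the back rail with a fingertip: touch it behind the first, the second and then the third gap, and do not touch it behind any later gap. Then, without lifting it, push the cake carton that stands in the loading tray across and into that third gap until it is fully home against the back wall. Gaps that already hold a carton count too; leave those cartons, the jam jar and the other things on the table where they are, and finish clear of everything.

Things in the scene. Friction and masses are not known exactly. Their poses are not given: they have to be found in the camera images.
- rack: Fixed plywood packing rack, 306 mm along its y, turned a little about z. Origin on the table, under the middle of the line of gap mouths; x runs INTO the gaps, away from the robot. Floor top at z 4 mm; six gaps side by side, x 0 to 72 mm, 50 mm pitch; back wall x 72 to 88 mm, capped over its full length by a flat aluminium rail 16 mm wide, rail top z 46 mm.
- tray (a point): Centre of the floor of the loading tray (42 mm in front of the mouth line, z 4 mm), a flat strip along the rack's robot side, x -84 to 0 mm, open at both y ends, with a low lip along its robot edge (x -89 to -84 mm, top at z 9 mm)
- post: Round wooden post, 30 mm across, 70 mm tall, fixed beside one y end of the rack (rack x 50 mm, y +172 or -172 mm). Counting starts at this end. Origin at its foot. The other end has a low flat plywood block, 60 x 26 x 12 mm, instead.
- carton: The carton to push in: closed cake carton, off-white with a brown band, 70 mm long (its own x), 34 mm wide (y), 36 mm tall, about 130 g, the only one standing in the tray, near one y end, long side about along rack x, as it fits the gaps. Origin at the centre of its underside. Slides at about 1 N. Home, it meets the back wall: origin 37 mm behind the mouth line, near face 2 mm inside it.
- filled_b: Carton of the same kind already home in the gap at rack y +75 mm, 70 mm long (its own x), 34 mm wide (y), 36 mm tall; to be left there. That gap counts as a gap.
- filled_e: Carton of the same kind already home in the gap at rack y -75 mm, 70 mm long (its own x), 34 mm wide (y), 36 mm tall; to be left there. That gap counts as a gap.
- jar: Jam jar, 48 mm across, 56 mm tall, loose, standing in the loading tray near the other y end from the carton; to be left there. Origin at the centre of its underside.
- tea_bottle: Bottle of tea, 66 mm across, 200 mm tall, loose on the table to the left of the rack; origin under it.
- tape_roll: Roll of tape lying flat, 100 mm across, 45 mm tall, loose on the table to the right of the rack; origin under it.
- cup_stack: Stack of clear lidded cups, 92 mm across, 154 mm tall, loose on the table to the right of the rack; origin under it.
- gap_a (a point): Middle of the mouth, on the floor, of the gap at rack y +125 mm: 44 mm wide, 72 mm deep; 6 mm dividers with rounded noses, tops at z 40 mm.
- rail_a: The 30 mm long stretch of the rail right behind the gap at rack y +125 mm (flush with the rest of the rail). Origin at the centre of its top face.
- gap_b (a point): Middle of the mouth, on the floor, of the gap at rack y +75 mm: 44 mm wide, 72 mm deep; 6 mm dividers with rounded noses, tops at z 40 mm.
- rail_b: The 30 mm long stretch of the rail right behind the gap at rack y +75 mm (flush with the rest of the rail). Origin at the centre of its top face.
- gap_c (a point): Middle of the mouth, on the floor, of the gap at rack y +25 mm: 44 mm wide, 72 mm deep; 6 mm dividers with rounded noses, tops at z 40 mm.
- rail_c: The 30 mm long stretch of the rail right behind the gap at rack y +25 mm (flush with the rest of the rail). Origin at the centre of its top face.
- gap_d (a point): Middle of the mouth, on the floor, of the gap at rack y -25 mm: 44 mm wide, 72 mm deep; 6 mm dividers with rounded noses, tops at z 40 mm.
- rail_d: The 30 mm long stretch of the rail right behind the gap at rack y -25 mm (flush with the rest of the rail). Origin at the centre of its top face.
- gap_e (a point): Middle of the mouth, on the floor, of the gap at rack y -75 mm: 44 mm wide, 72 mm deep; 6 mm dividers with rounded noses, tops at z 40 mm.
- rail_e: The 30 mm long stretch of the rail right behind the gap at rack y -75 mm (flush with the rest of the rail). Origin at the centre of its top face.
- gap_f (a point): Middle of the mouth, on the floor, of the gap at rack y -125 mm: 44 mm wide, 72 mm deep; 6 mm dividers with rounded noses, tops at z 40 mm.
- rail_f: The 30 mm long stretch of the rail right behind the gap at rack y -125 mm (flush with the rest of the rail). Origin at the centre of its top face.

How it is judged:
By the outcome, as a careful person would: the job done as asked, in the order asked, and still so for the second after the job is handed in, with the robot touching nothing.
It also fails if it takes over 67 s, if anything falls off the work surface, if the arm or the gripper's body presses on something with over 40 N, if the wrist force passes 120 N, or if a joint passes its speed limit or range.

## Working session

There is one attempt and no reset: what is moved stays moved. The work goes in short steps, Python scripts to look and compute and a tool call to move; the robot and the scene stay as the last step left them, time stands still between calls to the robot, and variables do not carry over. Pictures are saved under pics/ and viewed, at most 10 in all, crops included, and the job is handed in when it is done.

Besides the shell and the picture viewer there is one more tool, called after "Request:" as a command line: name --argument value ..., lists and objects as JSON in quotes. carry_out: Moves the arm, as the interface text tells. Its arguments: {"type":"object","properties":{"series":{"type":"array"},"force":{"type":"number"}},"required":["series"]}

```bash
mkdir -p pics; ls
python3 - <<'E'
from plant import arm, grab_frame
import cv2, numpy as np
for n in("top","side"):
    f=grab_frame(n); cv2.imwrite(f"pics/{n}0.png",f["image"]); np.savez(f"{n}0.npz",**f)
    print(n,f["K"].tolist(),np.round(f["world_to_cam"],3).tolist())
print(arm.get_obs())
E
```

```text
pics
top [[451.2745944406559, 0.0, 332.0443500730812], [0.0, 451.2745944406559, 233.01211403741723], [0.0, 0.0, 1.0]] [[-0.016, -1.0, -0.0, 13.015], [-0.997, 0.016, -0.077, 562.192], [0.077, -0.001, -0.997, 1151.768], [0.0, 0.0, 0.0, 1.0]]
side [[563.1944117880872, 0.0, 321.013056159852], [0.0, 563.1944117880872, 242.39336355241295], [0.0, 0.0, 1.0]] [[-0.998, -0.067, 0.017, 544.457], [-0.053, 0.571, -0.819, 94.616], [0.045, -0.818, -0.573, 1228.591], [0.0, 0.0, 0.0, 1.0]]
{'clock': 0.1, 'joints': array([ 6.84738524e+01,  1.51657134e+01,  9.19754009e+01, -1.67577498e-03,
        7.29771554e+01, -2.11485204e+00]), 'joint_velocities': array([ 0.06001061, -0.11584572, -0.07638252, -0.0813683 , -0.01327829,
       -0.05306692]), 'joint_efforts': array([ 9.72065573e-05, -5.16700530e+01, -3.68592453e+01, -2.36440593e-05,
        6.11861207e-03,  3.55131237e-05]), 'eef_pos': array([224.15744927, 636.13630925, 302.65753815]), 'tool_rot': array([-1.79881752e+02, -2.76422512e-03,  1.60589194e+02]), 'wrist_force': array([-0.30554926, -0.17866079, -0.25417478]), 'torque': array([ 0.02216059,  0.0200884 , -0.01084931]), 'grip_force': 0.0, 'gripper_width': 85.68463064375746}
```

View pics/top0.png

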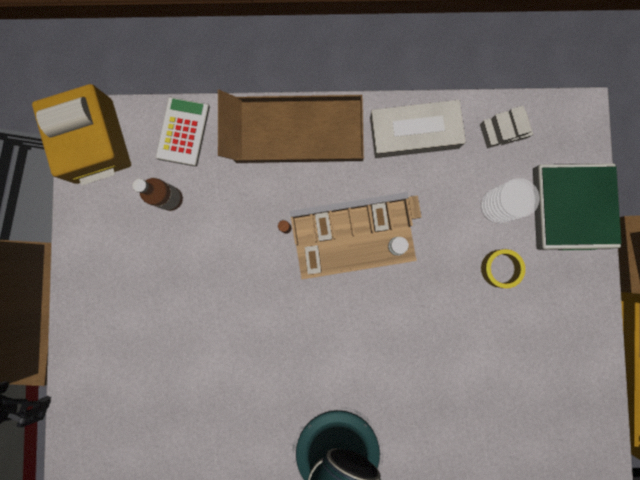

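View pics/side0.png

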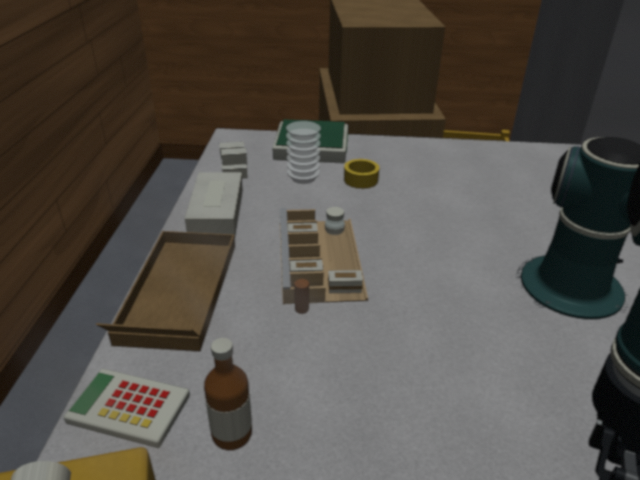

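The top view shows the post at the left (284,227) and the block at the right end (415,207). The carton is in the tray at (313,259), the jar is at (399,246), and the filled gaps are at (323,226) and (380,217). The post is therefore at rack +y, and the third gap is gap_c. Next I'll measure.

```bash
cat > h.py <<'E'
import numpy as np, cv2
def ray(f,uv,z):
    K,T=f["K"],f["world_to_cam"]; R,t=T[:3,:3],T[:3,3]
    d=R.T@np.linalg.solve(K,np.array([uv[0],uv[1],1.])); c=-R.T@t
    return c+d*(z-c[2])/d[2]
def proj(f,p):
    q=f["world_to_cam"]@np.append(p,1); q=f["K"]@q[:3]; return q[:2]/q[2]
def cloud(f,box):
    u0,v0,u1,v1=box; v,u=np.mgrid[v0:v1,u0:u1]; d=f["depth"][v0:v1,u0:u1].astype(float)
    P=np.linalg.inv(f["K"])@np.stack([u.ravel(),v.ravel(),np.ones(u.size)])*d.ravel()
    R,t=f["world_to_cam"][:3,:3],f["world_to_cam"][:3,3]
    return (R.T@(P-t[:,None])).T, f["image"][v0:v1,u0:u1].reshape(-1,3)
E
python3 - <<'E'
import numpy as np,cv2
from h import *
f=np.load("top0.npz"); im=f["image"]
c=im[185:285,270:430]; cv2.imwrite("pics/topz.png",cv2.resize(c,None,fx=5,fy=5,interpolation=cv2.INTER_CUBIC))
s=np.load("side0.npz"); c=s["image"][200:315,270:375]; cv2.imwrite("pics/sidez.png",cv2.resize(c,None,fx=5,fy=5,interpolation=cv2.INTER_CUBIC))
for uv,z in [((284,227),70),((415,207),12),((313,259),40),((399,246),56),((323,226),40),((380,217),40)]: print(uv,ray(f,uv,z).round(1))
P,_=cloud(f,(270,185,430,285)); ok=P[:,2]<150
for a in(3,12,30,38,44,50,60): print(a,(ok&(P[:,2]>a)).sum())
E
```

```text
(284, 227) [575.5 123.8  70. ]
(415, 207) [ 628.3 -215.5   12. ]
(313, 259) [495.3  53.7  40. ]
(399, 246) [ 524.2 -164.    56. ]
(323, 226) [579.3  27.   40. ]
(380, 217) [ 600.2 -119.6   40. ]
3 7988
12 3264
30 2842
38 2480
44 1083
50 400
60 238
```

View pics/topz.png

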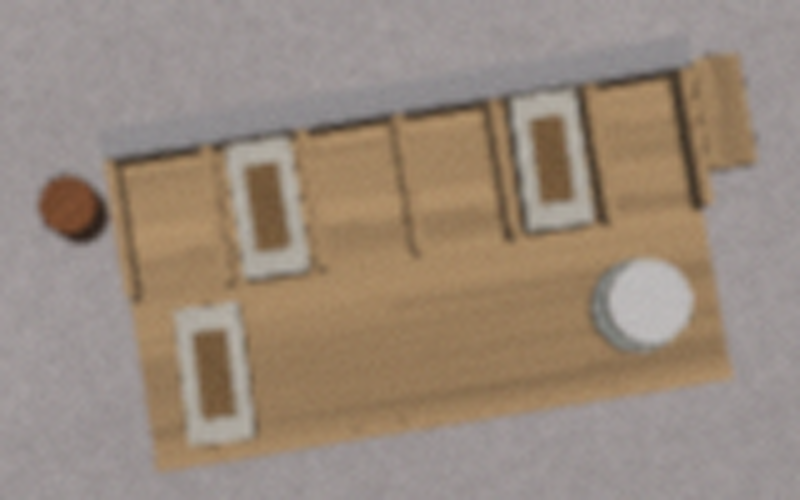

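View pics/sidez.png

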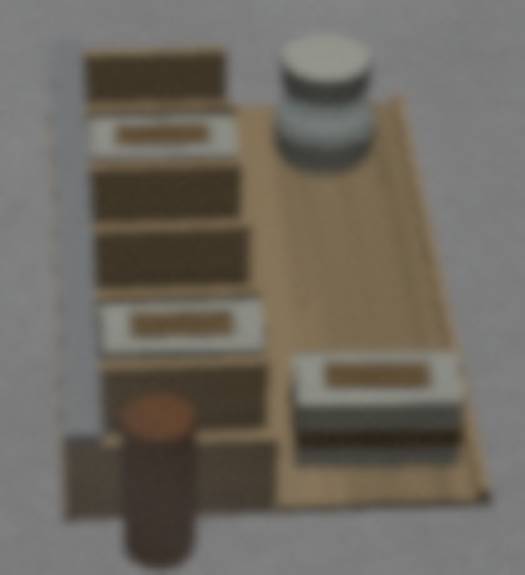

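The zooms show six gaps, the rail along the far edge (topz (100,130) to (690,70)), the tray lip corners (158,470) and (732,378), and cartons b and e in the 2nd and 5th gaps. I'll fit the rack frame from these landmarks.

Run:
```python
import numpy as np,cv2
from h import *
f=np.load("top0.npz"); s=np.load("side0.npz")
T=lambda x,y:((x+.5)/5-.5+270,(y+.5)/5-.5+185)
S=lambda x,y:((x+.5)/5-.5+270,(y+.5)/5-.5+200)
L=[("post",f,T(70,206),70,50,172),("railLt",f,T(101,130),46,88,153),("railLb",f,T(106,160),46,72,153),("railRt",f,T(688,38),46,88,-153),("railRb",f,T(690,70),46,72,-153),
("trL",f,T(158,470),9,-89,153),("trR",f,T(732,378),9,-89,-153),("b",f,T(267,207),40,37,75),("e",f,T(552,160),40,37,-75),
("sB",s,S(182,326),40,37,75),("sE",s,S(163,135),40,37,-75),("spost",s,S(159,416),70,50,172),("str",s,S(487,497),9,-89,153)]
W=np.array([ray(k,uv,z)[:2] for _,k,uv,z,_,_ in L]);R=np.array([l[4:] for l in L],float)
H=lambda R,W:None
def fit(A,B):
    a,b=A-A.mean(0),B-B.mean(0);U,_,V=np.linalg.svd(a.T@b);Rm=(U@V).T;return Rm,B.mean(0)-Rm@A.mean(0)
Rm,t=fit(R,W)
print("yaw",np.degrees(np.arctan2(Rm[1,0],Rm[0,0])),"origin",t)
for l,w,r in zip(L,W,R): print(l[0],w.round(1),(Rm@r+t-w).round(1))
inv=lambda p:Rm.T@(p[:2]-t)
# carton, jar
for n,k,uv,z in[("cart",f,T(215,373),40),("cartS",s,S(378,375),40),("jar",f,T(650,303),56),("jarS",s,S(325,58),56)]:
    p=ray(k,uv,z);print(n,p.round(1),inv(p).round(1))
for n,k,b in(("top",f,(300,240,325,280)),):
    im=k["image"].astype(int); m=np.zeros(im.shape[:2],np.uint8)
    sub=im[b[1]:b[3],b[0]:b[2]]; m[b[1]:b[3],b[0]:b[2]]=((sub.max(2)-sub.min(2)<35)&(sub.min(2)>130))*255
    cs,_=cv2.findContours(m,cv2.RETR_EXTERNAL,cv2.CHAIN_APPROX_NONE);c=max(cs,key=cv2.contourArea)
    q=[inv(ray(k,p,40)) for p in cv2.boxPoints(cv2.minAreaRect(c))];print(np.round(q,1),np.mean(q,0))
P,_=cloud(f,(270,185,430,285)); X=(P[:,:2]-t)@Rm
for n,x0,x1 in(("rail",74,86),("tray",-70,-10)):
    m=(X[:,0]>x0)&(X[:,0]<x1)&(abs(X[:,1])<40);print(n,np.median(P[m,2]))
np.savez("rack.npz",R=Rm,t=t)
```

```text
yaw 8.0079157564118 origin [553.30811264 -50.72799925]
post [578.6 124.8] [0.3 1.8]
railLt [619.6 111.2] [-0.5  1.8]
railLb [604.2 108.8] [-0.9  2. ]
railRt [ 662.3 -190.2] [-0.6  0.3]
railRb [ 645.8 -190.8] [ 0.1 -1.4]
trL [445.3  86.4] [-1.5  2. ]
trR [ 488.5 -214.4] [-2.  -0.2]
b [579.3  27. ] [0.2 1.7]
e [ 601.2 -119.6] [-0.8 -0.2]
sB [576.8  29. ] [ 2.7 -0.3]
sE [ 598.9 -118.4] [ 1.5 -1.4]
spost [577.2 127.4] [ 1.7 -0.8]
str [444.1  93.5] [-0.3 -5.1]
cart [494.8  54.7  40. ] [-43.3 112.6]
cartS [491.8  55.4  40. ] [-46.1 113.7]
jar [ 526.2 -165.5   56. ] [ -42.8 -109.9]
jarS [ 525.2 -168.7   56. ] [ -44.2 -112.9]
[[ -9.2 128.3]
 [-10.2  95.4]
 [-79.   97.4]
 [-78.  130.1]] [-44.07387264 112.79070625]
rail 45.87005310493849
tray 4.189428773789593
```

Request:
carry_out --series '[[[0,0,0,0,0,0.96,0],[0,0,0,0,0,0.96,0],[0,0,0,0,0,0.96,0],[0,0,0,0,0,0.96,0],[0,0,0,0,0,0.96,0],[0,0,0,0,0,0.96,0],[0,0,0,0,0,0.96,0],[0,0,0,0,0,0.96,0],[0,0,0,0,0,0.96,0],[0,0,0,0,0,0.96,0],[0,0,0,0,0,0.96,0],[0,0,0,0,0,0.96,0],[0,0,0,0,0,0.96,0],[-0.9,0.45,0,0,0,0,0],[-0.9,0.45,0,0,0,0,0],[-0.9,0.45,0,0,0,0,0],[-0.9,0.45,0,0,0,0,0],[-0.9,0.45,0,0,0,0,0],[-0.9,0.45,0,0,0,0,0],[0,0,0,0,0,0,0]]]'

```text
clock: 1.77
eef_pos: [312.3, 509.2, 303.2]
tool_rot: [180.0, 0.2, 98.0]
wrist_force: [0.1, 0.1, 0.9]
gripper_width: 0.1
grip_force: 0.0
```

Request:
carry_out --series '[[[-0.975,0.507,0.1,0,0,0,0],[-0.975,0.507,0.1,0,0,0,0],[-0.975,0.507,0.3,0,0,0,0],[-0.975,0.507,0.3,0,0,0,0],[-0.975,0.507,0.3,0,0,0,0],[-0.975,0.507,0.3,0,0,0,0],[-0.975,0.507,0.3,0,0,0,0],[-0.975,0.507,0.3,0,0,0,0],[-0.975,0.507,0.3,0,0,0,0],[-0.975,0.507,0.3,0,0,0,0],[-0.975,0.507,0.3,0,0,0,0],[-0.975,0.507,0.3,0,0,0,0],[-0.975,0.507,0.3,0,0,0,0],[-0.975,0.507,0.3,0,0,0,0],[-0.975,0.507,0.3,0,0,0,0],[-0.975,0.507,0.3,0,0,0,0],[-0.975,0.507,0.3,0,0,0,0],[-0.975,0.507,0.3,0,0,0,0],[-0.975,0.507,0.3,0,0,0,0],[0,0,0,0,0,0,0]]]'

```text
clock: 3.43
eef_pos: [616.3, 85.2, 169.4]
tool_rot: [-179.9, 0.1, 98.0]
wrist_force: [-0.6, 0.2, 0.2]
gripper_width: -0.1
grip_force: 0.0
```

Request:
carry_out --series '[[[-0.04,-0.04,0.6,0,0,0,0],[0,0,0.6,0,0,0,0],[0,0,0.4,0,0,0,0],[0,0,0.1,0,0,0,0],[0,0,0,0,0,0,0],[0,0,0,0,0,0,0]]]'

```text
clock: 3.93
eef_pos: [613.9, 87.9, 129.1]
tool_rot: [180.0, -0.0, 98.2]
wrist_force: [0.2, 0.7, -0.8]
gripper_width: 0.1
grip_force: 0.0
```

Run:
```python
from plant import arm, grab_frame
import cv2, numpy as np
a=[cv2.resize(grab_frame(n)["image"][r[1]:r[3],r[0]:r[2]],(400,400),interpolation=cv2.INTER_CUBIC) for n,r in(("top",(270,180,390,300)),("side",(260,200,380,320)))]
cv2.imwrite("pics/t1.png",np.hstack(a)); o=arm.get_obs();print(o["eef_pos"],o["wrist_force"])
```

```text
[614.51006687  87.79381177 129.95746055] [ 1.17861413 -0.24375088  0.08603689]
```

View pics/t1.png

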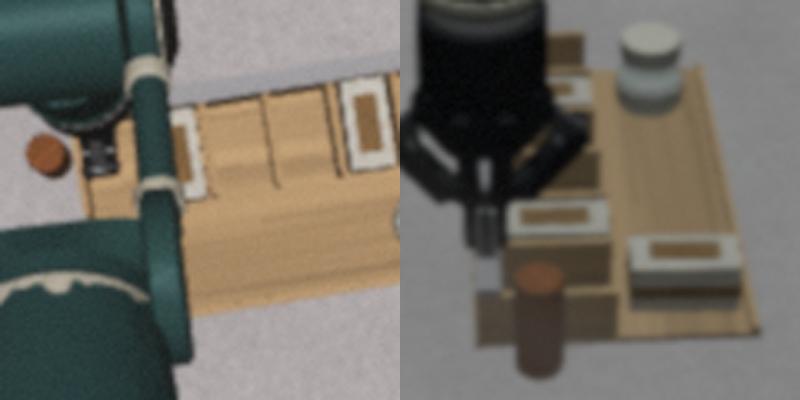

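The side view shows the tip at (487,250), over the rail behind the first gap and 4 mm too far towards the post. I'll correct that and descend gently.

Request:
carry_out --series '[[[-0.16,0,0.2,0,0,0,0],[0,0,0.1,0,0,0,0],[0,0,0.08,0,0,0,0],[0,0,0,0,0,0,0],[0,0,0,0,0,0,0]]]'

```text
clock: 4.45
eef_pos: [614.2, 83.3, 119.1]
tool_rot: [-180.0, -0.0, 98.2]
wrist_force: [-0.6, -0.4, 0.3]
gripper_width: -0.3
grip_force: 0.0
```

Request:
carry_out --series '[[[0,0,0.04,0,0,0,0],[0,0,0,0,0,0,0],[0,0,0,0,0,0,0]]]'

```text
clock: 4.7
eef_pos: [614.6, 83.4, 118.7]
tool_rot: [180.0, 0.0, 98.2]
wrist_force: [-1.1, -0.4, 1.5]
gripper_width: -0.2
grip_force: 0.9
```

Request:
carry_out --series '[[[0,0,0.04,0,0,0,0],[0,0,0,0,0,0,0],[0,0,0,0,0,0,0]]]'

```text
clock: 4.95
eef_pos: [614.6, 83.4, 118.7]
tool_rot: [180.0, 0.0, 98.2]
wrist_force: [-3.3, -0.4, 7.2]
gripper_width: -0.2
grip_force: 3.8
```

Contact on rail_a at 7 N. I'll hop to the second gap and then the third.

Request:
carry_out --series '[[[0,0,-0.32,0,0,0,0],[0,0,0,0,0,0,0],[-0.5,0,0,0,0,0,0],[-0.7,0,0,0,0,0,0],[-0.5,0,0,0,0,0,0],[-0.3,0,0,0,0,0,0],[0,0,0,0,0,0,0],[0,0,0,0,0,0,0],[0,0,0.2,0,0,0,0],[0,0,0.08,0,0,0,0],[0,0,0.04,0,0,0,0],[0,0,0,0,0,0,0],[0,0,0,0,0,0,0]]]'

```text
clock: 6.03
eef_pos: [621.6, 34.3, 118.7]
tool_rot: [-180.0, 0.0, 98.2]
wrist_force: [-3.9, -1.8, 9.0]
gripper_width: -0.1
grip_force: 4.6
```

Request:
carry_out --series '[[[0,0,-0.32,0,0,0,0],[0,0,0,0,0,0,0],[-0.5,0,0,0,0,0,0],[-0.7,0,0,0,0,0,0],[-0.5,0,0,0,0,0,0],[-0.28,0,0,0,0,0,0],[0,0,0,0,0,0,0],[0,0,0,0,0,0,0],[0,0,0.2,0,0,0,0],[0,0,0.08,0,0,0,0],[0,0,0.04,0,0,0,0],[0,0,0,0,0,0,0],[0,0,0,0,0,0,0]]]'

```text
clock: 7.12
eef_pos: [628.6, -14.7, 118.6]
tool_rot: [-180.0, 0.0, 98.2]
wrist_force: [-3.5, -1.4, 9.1]
gripper_width: 0.2
grip_force: 4.5
```

Three touches are done in order. Now I'll lift and go round to the carton's post-side face, with the fingers a little apart along rack x for a two-point push.

Request:
carry_out --series '[[[0,0,-0.6,0,0,0,0],[0,0,-0.9,0,0,0,0],[0,0,-0.9,0,0,0,0.3],[0.5,-0.4,0,0,0,0,0.3],[0.8,-0.7,0,0,0,0,0.3],[0.8,-0.7,0,0,0,0,0.3],[0.8,-0.7,0,0,0,0,0.3],[0.8,-0.7,0,0,0,0,0.3],[0.8,-0.7,0,0,0,0,0.3],[0.7,-0.7,0,0,0,0,0.3],[0.4,-0.34,0,0,0,0,0.3],[0,0,0.4,0,0,0,0.3],[0,0,0.8,0,0,0,0.3],[0,0,0.8,0,0,0,0.3],[0,0,0.4,0,0,0,0.3],[0,0,0,0,0,0,0.3],[0,0,0,0,0,0,0.3]]]'

```text
clock: 8.53
eef_pos: [486.4, 105.6, 116.6]
tool_rot: [-179.9, 0.0, 98.2]
wrist_force: [0.1, -0.0, 0.4]
gripper_width: 25.6
grip_force: 0.0
```

Request:
carry_out --series '[[[0,0,0.5,0,0,0,0.3],[0,0,0.4,0,0,0,0.3],[0,0,0.2,0,0,0,0.3],[0,0,0,0,0,0,0.3],[0,0,0,0,0,0,0.3]]]'

```text
clock: 8.95
eef_pos: [486.4, 105.8, 89.9]
tool_rot: [-180.0, 0.0, 98.2]
wrist_force: [0.0, 0.4, 0.3]
gripper_width: 25.7
grip_force: 0.0
```

Run:
```python
from plant import arm, grab_frame
import cv2, numpy as np
a=[cv2.resize(grab_frame(n)["image"][r[1]:r[3],r[0]:r[2]],(400,400),interpolation=cv2.INTER_CUBIC) for n,r in(("top",(270,180,390,300)),("side",(260,220,380,340)))]
cv2.imwrite("pics/t2.png",np.hstack(a)); o=arm.get_obs();print(o["eef_pos"],o["wrist_force"])
```

```text
[486.89297348 105.96501968  90.41801091] [ 0.65364731  0.59716976 -0.08537807]
```

View pics/t2.png

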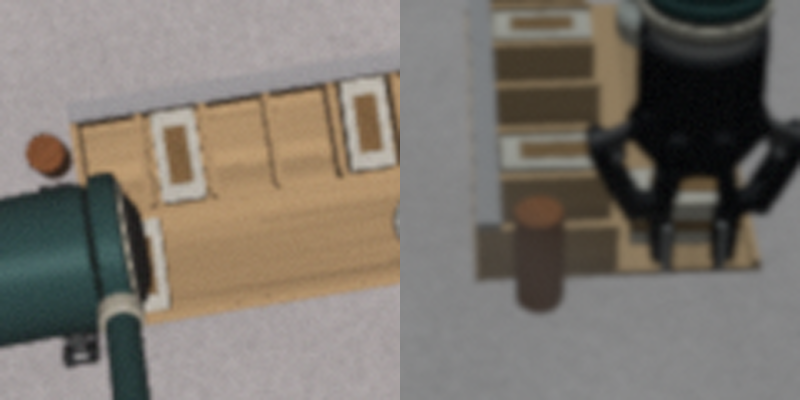

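Both fingertips stand at (665,250) and (720,250) beside the carton's post-side end face, clear of the post. Now I'll push sideways.

Request:
carry_out --series '[[[-0.3,0,0,0,0,0,0.3],[-0.3,0,0,0,0,0,0.3],[-0.2,0,0,0,0,0,0.3],[-0.2,0,0,0,0,0,0.3],[-0.2,0,0,0,0,0,0.3],[-0.2,0,0,0,0,0,0.3],[-0.2,0,0,0,0,0,0.3],[-0.2,0,0,0,0,0,0.3],[-0.2,0,0,0,0,0,0.3],[-0.2,0,0,0,0,0,0.3],[-0.2,0,0,0,0,0,0.3],[-0.2,0,0,0,0,0,0.3],[-0.2,0,0,0,0,0,0.3],[-0.2,0,0,0,0,0,0.3],[-0.2,0,0,0,0,0,0.3],[-0.2,0,0,0,0,0,0.3],[-0.2,0,0,0,0,0,0.3],[-0.16,0,0,0,0,0,0.3],[0,0,0,0,0,0,0.3],[0,0,0,0,0,0,0.3]]]'

```text
clock: 10.72
eef_pos: [499.7, 12.5, 89.8]
tool_rot: [-180.0, 0.0, 98.2]
wrist_force: [0.1, -0.2, -0.3]
gripper_width: 25.6
grip_force: 0.0
```

```bash
cat > look.py <<'E'
import sys
from plant import arm, grab_frame
from h import *
k=np.load("rack.npz");Rm=k["R"];t=np.array([553.5,-51.]);inv=lambda p:Rm.T@(p[:2]-t)
o=arm.get_obs();print("tcp rack",inv(o["eef_pos"]).round(1),o["eef_pos"].round(1),o["wrist_force"].round(1))
a=[]
for n,r in(("top",(280,185,420,285)),("side",(260,200,380,320))):
    f=grab_frame(n);im=f["image"].astype(int)
    m=((im.max(2)-im.min(2)<35)&(im.min(2)>130)).astype(np.uint8)
    b=np.zeros_like(m); 
    poly=[proj(f,np.append(Rm@np.array(q)+t,40)) for q in((80,155),(80,-70),(-95,-70),(-95,155))]
    cv2.fillPoly(b,[np.int32(poly)],1)
    cs,_=cv2.findContours(m*b,cv2.RETR_EXTERNAL,cv2.CHAIN_APPROX_NONE)
    for c in cs:
        if cv2.contourArea(c)>60:
            q=np.array([inv(ray(f,p,40)) for p in cv2.boxPoints(cv2.minAreaRect(c))]);print(n,"ctr",q.mean(0).round(1),"corners",q.round(1).tolist())
    a.append(cv2.resize(f["image"][r[1]:r[3],r[0]:r[2]],(400,400*(r[3]-r[1])//(r[2]-r[0])),interpolation=cv2.INTER_CUBIC))
h=min(x.shape[0] for x in a); cv2.imwrite(sys.argv[1],np.hstack([x[:h] for x in a]))
E
python3 look.py pics/t3.png
```

```text
tcp rack [-44.4  70.4] [499.7  12.5  89.8] [ 0.1 -0.2 -0.3]
top ctr [50.4 73.6] corners [[70.2, 90.5], [70.5, 57.1], [30.7, 56.7], [30.3, 90.0]]
top ctr [ 37.9 -63.9] corners [[72.2, -57.9], [72.3, -69.8], [3.6, -69.8], [3.5, -58.0]]
top ctr [78.7 44.4] corners [[80.3, 158.3], [100.9, -67.4], [77.1, -69.3], [56.5, 156.0]]
```

Request:
carry_out --series '[[[-0.2,0,0,0,0,0,0.3],[-0.2,0,0,0,0,0,0.3],[-0.16,0,0,0,0,0,0.3],[-0.08,0,0,0,0,0,0.3],[0,0,0,0,0,0,0.3],[0,0,0,0,0,0,0.3],[0.4,0,0,0,0,0,0.3],[0.8,0,0,0,0,0,0.3],[0.8,0,-0.5,0,0,0,0.3],[0.8,0,-0.9,0,0,0,0.3],[0.8,-0.6,-0.9,0,0,0,0.1],[0.8,-0.9,-0.9,0,0,0,0],[0,0,0,0,0,0,0],[0,0,0,0,0,0,0]]]'

```text
clock: 11.98
eef_pos: [449.3, 102.0, 171.3]
tool_rot: [179.8, -0.0, 98.3]
wrist_force: [1.0, -0.6, 0.2]
gripper_width: -0.0
grip_force: 0.0
```

```bash
python3 look.py pics/t4.png
```

```text
tcp rack [-81.9 166. ] [449.3 102.  171.3] [ 1.  -0.6  0.2]
top ctr [-91.4  21.3] corners [[-87.3, 111.6], [-87.9, -69.1], [-95.4, -69.0], [-94.8, 111.6]]
top ctr [-43.1  24.5] corners [[-8.7, 42.1], [-7.9, 8.5], [-77.4, 7.1], [-78.2, 40.5]]
top ctr [35.7 73.8] corners [[70.0, 90.6], [69.9, 56.8], [1.4, 57.0], [1.5, 90.6]]
top ctr [78.7 44.4] corners [[80.3, 158.3], [100.9, -67.4], [77.1, -69.3], [56.5, 156.0]]
```

View pics/t4.png

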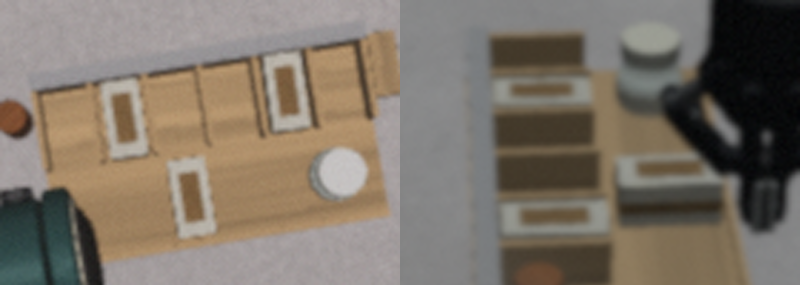

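The carton is now in line with gap_c (rack about (-42, 25.5), 1° askew), and nothing else has moved. I'll turn the gripper 90° so that the shut fingers form a wide pusher behind it.

Request:
carry_out --series '[[[0,0,0,0,0,1,0],[0,0,0,0,0,1,0],[0,0,0,0,0,1,0],[0,0,0,0,0,1,0],[0,0,0,0,0,1,0],[0,0,0,0,0,1,0],[0,0,0,0,0,1,0],[0,0,0,0,0,1,0],[0,0,0,0,0,1,0],[0,0,0,0,0,1,0],[0,0,0,0,0,1,0],[0,0,0,0,0,1,0],[0,0,0,0,0,1,0],[0,0,0,0,0,1,0],[0,0,0,0,0,1,0],[0,0,0,0,0,1,0],[0,0,0,0,0,1,0],[0,0,0,0,0,1,0],[-0.5,0,0,0,0,0,0],[-0.5,0,0,0,0,0,0]]]'

```text
clock: 13.75
eef_pos: [424.0, 96.3, 168.6]
tool_rot: [180.0, 0.2, 8.3]
wrist_force: [-0.2, -0.1, 0.6]
gripper_width: -0.2
grip_force: 0.0
```

Request:
carry_out --series '[[[0,0.5,0,0,0,0,0],[0,0.9,0,0,0,0,0],[0,0.9,0,0,0,0,0],[0,0.9,0,0,0,0,0],[0,0.9,0,0,0,0,0],[0,0.9,0,0,0,0,0],[0,0.6,0,0,0,0,0],[0,0,0.6,0,0,0,0],[0,0,0.8,0,0,0,0],[0,0,0.6,0,0,0,0],[0,0,0.4,0,0,0,0],[0,0,0,0,0,0,0],[0,0,0,0,0,0,0]]]'

```text
clock: 14.83
eef_pos: [443.5, -41.6, 109.0]
tool_rot: [-180.0, 0.2, 8.2]
wrist_force: [0.3, 0.4, 0.1]
gripper_width: -0.2
grip_force: 0.0
```

```bash
python3 look.py pics/t5.png|head -1
```

```text
tcp rack [-107.7   24.6] [443.5 -41.6 109. ] [0.3 0.4 0.1]
```

Request:
carry_out --series '[[[0,-0.04,0.5,0,0,0,0],[0,0,0.26,0,0,0,0],[0,0,0,0,0,0,0],[0.2,0,0,0,0,0,0],[0.2,0,0,0,0,0,0],[0.2,0,0,0,0,0,0],[0.2,0,0,0,0,0,0],[0.2,0,0,0,0,0,0],[0.2,0,0,0,0,0,0],[0.2,0,0,0,0,0,0],[0.2,0,0,0,0,0,0],[0.2,0,0,0,0,0,0],[0.2,0,0,0,0,0,0],[0,0,0,0,0,0,0],[0,0,0,0,0,0,0]]]'

```text
clock: 16.18
eef_pos: [494.4, -33.4, 91.0]
tool_rot: [180.0, -0.0, 8.2]
wrist_force: [0.6, -0.4, 0.5]
gripper_width: 0.0
grip_force: 0.0
```

```bash
python3 look.py pics/t6.png
```

```text
tcp rack [-56.   25.6] [494.4 -33.4  91. ] [ 0.6 -0.4  0.5]
top ctr [-34.1 152.1] corners [[23.6, 196.5], [38.6, 153.7], [-91.9, 107.9], [-106.6, 150.5]]
top ctr [39.5 73.7] corners [[71.6, 90.6], [71.5, 56.8], [7.5, 57.0], [7.6, 90.6]]
top ctr [ 37.9 -63.9] corners [[72.2, -57.9], [72.3, -69.8], [3.6, -69.8], [3.5, -58.0]]
top ctr [78.7 44.4] corners [[80.3, 158.3], [100.9, -67.4], [77.1, -69.3], [56.5, 156.0]]
```

View pics/t6.png

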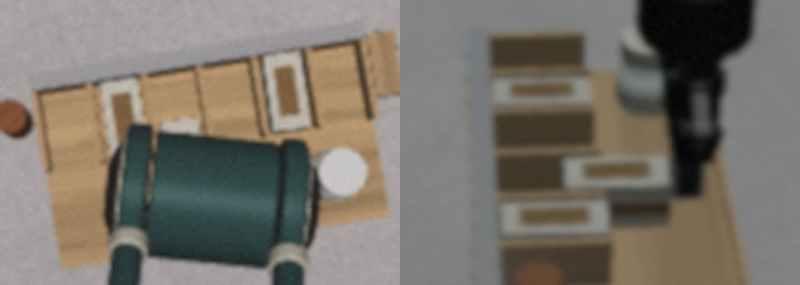

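The carton is entering the third gap straight: its front end is at (570,170) in the side crop and at (182,125) in the top crop, between the dividers. I'll continue.

Request:
carry_out --series '[[[0.2,0,0,0,0,0,0],[0.2,0,0,0,0,0,0],[0.2,0,0,0,0,0,0],[0.2,0,0,0,0,0,0],[0.2,0,0,0,0,0,0],[0.2,0,0,0,0,0,0],[0.2,0,0,0,0,0,0],[0.2,0,0,0,0,0,0],[0.12,0,0,0,0,0,0],[0,0,0,0,0,0,0],[0,0,0,0,0,0,0]]]'

```text
clock: 17.2
eef_pos: [536.8, -27.3, 90.9]
tool_rot: [180.0, -0.0, 8.2]
wrist_force: [-0.7, 0.4, -0.4]
gripper_width: -0.0
grip_force: 0.0
```

Request:
carry_out --series '[[[0.08,0,0,0,0,0,0],[0.04,0,0,0,0,0,0],[0,0,0,0,0,0,0],[0,0,0,0,0,0,0]]]'

```text
clock: 17.53
eef_pos: [539.4, -26.9, 90.9]
tool_rot: [180.0, -0.0, 8.2]
wrist_force: [0.6, -0.2, 0.2]
gripper_width: -0.1
grip_force: 0.0
```

Request:
carry_out --series '[[[0.06,0,0,0,0,0,0],[0,0,0,0,0,0,0],[0,0,0,0,0,0,0]]]'

```text
clock: 17.78
eef_pos: [540.9, -26.7, 90.9]
tool_rot: [180.0, -0.0, 8.2]
wrist_force: [-0.8, -0.0, 0.4]
gripper_width: 0.0
grip_force: 0.1
```

Request:
carry_out --series '[[[0.06,0,0,0,0,0,0],[0,0,0,0,0,0,0],[0,0,0,0,0,0,0]]]'

```text
clock: 18.03
eef_pos: [541.1, -26.6, 90.7]
tool_rot: [-180.0, 0.2, 8.2]
wrist_force: [-5.4, -2.0, 3.7]
gripper_width: 0.1
grip_force: 2.6
```

The tool has stopped at rack x -9 with the force rising to 6 N, so the carton is home against the wall. One more small nudge, then I'll back away and check.

Request:
carry_out --series '[[[0.04,0,0,0,0,0,0],[0,0,0,0,0,0,0],[-0.2,0,0,0,0,0,0],[-0.5,0,0,0,0,0,0],[-0.8,0,0,0,0,0,0],[-0.6,0,-0.5,0,0,0,0],[-0.9,0,-0.9,0,0,0,0],[-0.8,0,-0.9,0,0,0,0],[0,-0.9,-0.9,0,0,0,0],[0,-0.9,-0.9,0,0,0,0],[0,-0.9,-0.9,0,0,0,0],[0,-0.9,0,0,0,0,0],[0,-0.9,0,0,0,0,0],[0,-0.9,0,0,0,0,0],[0,-0.9,0,0,0,0,0],[0,-0.9,0,0,0,0,0],[0,0,0,0,0,0,0],[0,0,0,0,0,0,0]]]'

```text
clock: 19.53
eef_pos: [423.7, 139.2, 216.0]
tool_rot: [-180.0, -0.1, 8.3]
wrist_force: [0.9, -1.3, 0.0]
gripper_width: -0.1
grip_force: 0.0
```

```bash
python3 look.py pics/t7.png
```

```text
tcp rack [-102.   206.4] [423.7 139.2 216. ] [ 0.9 -1.3  0. ]
top ctr [-75.5  70.1] corners [[-61.4, 210.1], [38.6, 153.7], [-90.4, -70.6], [-188.8, -12.9]]
top ctr [36.5 73.7] corners [[70.4, 90.3], [70.3, 56.6], [2.5, 57.0], [2.7, 90.7]]
top ctr [43.  43.6] corners [[81.8, 156.4], [83.3, -68.9], [4.1, -68.7], [2.7, 155.5]]
side ctr [-90.9  -4.5] corners [[-85.3, -73.4], [-95.9, -77.2], [-96.0, 64.8], [-86.3, 67.9]]
```

View pics/t7.png

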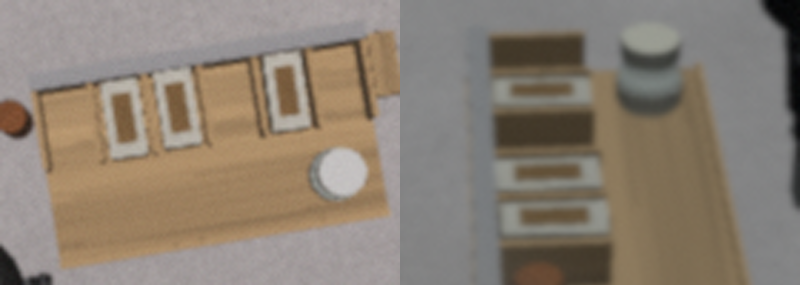

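The carton is home in the third gap: its near end (180,148) is level with filled_b's at (128,158), and its far end merges with the rail. The jar and the other cartons have not moved, and the arm is clear.

```bash
python3 -c "
from plant import ticket
print(ticket.finish_job())"
```

```text
the job is handed in; nothing more can be done
None
```

I touched the rail behind gaps 1, 2 and 3 from the post end, in that order and nowhere further, and pushed the carton without lifting it into the third gap until it stopped against the back wall; the arm is clear and the job is handed in (the hand-in returned no verdict).

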